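# Close, pin and hold shut a hinged casting mould

### The job

Swing the upper half of the hinged casting mould down onto the lower half, then take the locking pin with the tall round head from the rack and push it down through the holes of both front lugs until its shoulder bears on the upper lug and presses the sprung mould fully shut. Finish holding: do not let go, keep the hand on the pin and keep bearing down on it alone (not on the mould), so that the halves stay pressed shut. Leave everything else on the table where it is.

Things in the scene. Friction and masses are not known exactly. Their poses are not given: they have to be found in the camera images.
- mould: lower half of the aluminium casting mould, fixed, yaw within 0.4. Origin on the table under its block; x points from front lug to hinge (away from the robot), y along the hinge. Base plate 190 x 150 x 12 mm; block 120 x 130 mm up to z = 52 mm, the parting plane. Front lug 44 mm wide, x -102 to -60, z 32 to 52 mm, with a vertical through hole 12.5 mm across at x = -82 mm
- lower_hole (a point): centre of the mouth of the hole in the lower half's front lug, on the parting plane 52 mm above the table (fixed on the mould)
- hinge_axis (a point): middle of the hinge axis: mould x = +66 mm, 52 mm above the table; the axis runs along the mould's y
- hinge (a joint): hinge angle (rad), grows as the upper half opens (front edge up); starts at 0.85 to 1.25. Friction 0.3 N m: it stays where it is left. 0 = stop: the upper half then rests on springs that hold it 0.07 rad (10 mm at the lug) off the lower half. That last 0.07 is not in this joint; the springs yield under 3 N (start) to 9 N (shut) at the lug and lift it again when let go
- upper: upper half, 0.5 kg. Origin on the hinge axis; shut, its axes are the mould's. Plate x -126 to -6, y +-65, z 0 (inner face) to 16 mm (outer). Lug 44 mm wide, x -168 to -126, 16 mm thick, through hole 14 mm across at x = -148. A collar 40 mm across rises 12 mm from the outer face's middle (x = -66). Its tilt is hinge + 0.07 with the springs free, hinge + 0 when pressed shut
- upper_hole (a point): centre of the upper mouth of the hole in the upper half's lug (on its outer face); 68 mm above the table when shut, 78 mm when resting on the springs
- rack: wooden pin rack, fixed, 56 x 190 x 58 mm (x, y, z), yaw within 0.35, with three vertical 13 mm holes in a row along its y, 60 mm apart; one pin stands in each, which in which varies. Origin: centre of its underside. Mould and rack may change sides of the table
- locking_pin: loose steel pin, about 80 g, with the tall round head: shank 10 mm across, 50 mm long, tapered tip; cylindrical head 24 mm across, 34 mm high, its underside is the shoulder. Origin at the tip, z up along the pin: shoulder at z = 50, top at 84 mm. Stands upright in the rack, shoulder on the rack's top (tip 8 mm above the table)
- tee_pin: T-handled steel pin (cross bar 44 mm on top) standing in another hole of the rack; same 10 mm shank. Bystander
- cap_pin: pin with a low flat 36 mm cap, 13 mm high in all above the rack, standing in the remaining hole. Bystander
- ladle: loose casting ladle 270 mm long with a wooden handle, lying left on the table. Origin on the underside, 130 mm behind the bowl's centre. Bystander
- ingot_a: loose metal ingot 110 x 34 x 20 mm lying between mould and rack. Bystander
- ingot_b: loose metal ingot 110 x 34 x 20 mm, on the right. Bystander
- tin: closed can 74 mm across, 100 mm high, standing on the right. Bystander
- brush: hand brush lying in the middle, near the robot. Bystander
There are look-alikes about, which are no part of the job. What is shaped like the mould but green is not meant.

How it is judged:
By the outcome, as a careful person would: the job done as asked, in the order asked, and still so for the second after the job is handed in, while the arm keeps its last pose, push and grip.
It also fails if it takes over 61 s, if anything falls off the work surface, if the arm or the gripper's body presses on something with over 40 N, if the wrist force passes 120 N, or if a joint passes its speed limit or range.

### The arm

A 6-joint arm with a two-finger parallel gripper is mounted at the origin on the work surface. World frame = base frame: x ahead of the robot, y to its left, z up, the work surface at z = 0. Lengths are in mm, angles in rad, forces in N, time in s.
With the tool pointing down it reaches from about 400 to 925 mm from the base axis. Payload 12.5 kg.
Tool frame: the origin (TCP) lies midway between the tips of the shut fingers; the grasp point (between the pads) lies 19 mm behind it (env.pinch_z is the z of the grasp point in the tool frame, in mm); z points along the fingers, y is the line along which they close (so a half turn about z gives the same grasp; the last joint's range is limited). The gripper opens to 95 mm and grips with 3 to 60 N. Pads are 20 mm wide; open, the fingers measure 119 mm over their backs; the gripper's body (75 mm by 180 mm) begins 59 mm behind the grasp point.
Start: joints at [-1.242, 0.491, 1.559, -0, 1.092, -0.106], TCP at [263.292, -566.854, 214.661] pointing down, gripper open.
Joint ranges: [-3.1, 3.1], [-0.84, 2.19], [0.05, 2.79], [-1.13, 4.28], [0.06, 2.93], [-2.69, 2.69]. Speed limits (rad/s): [2.22, 2.22, 2.79, 3.14, 3.14, 3.14].

### API

Orientations are given as [roll, pitch, yaw] about the fixed x, y, z axes, in that order (R = Rz(yaw) Ry(pitch) Rx(roll)).
In Python, from cell import env, eyes gives the robot as it stands.
- The arm moves only by the shell command python3 -m inch 'ROWS'. ROWS is JSON, a list of rows, each a list of 3 entries, a list of its own where there are three numbers: the shift along the tool's x, y, z in units of 60 mm (1.0 is 60 mm), then the turn about the tool's z in units of 5 degrees (1.0 is 5 degrees), then the closure, from -1 (fully open) to 1 (shut). In form: [[[tx, ty, tz], turn, claw], ...]. A call has exactly 10 rows; each row shifts and turns the commanded pose from where the row before left it, along the tool's axes as they then stand; what a row does not reach is not made up. A row lasts 1/8 s, in which the tool goes at most 62.5 mm and 10.7 degrees, less where a joint would pass 70% of its speed; a pose out of reach is approached as far as the arm can. A call is refused whole if a number of a shift passes 1 or a number of a turn 1, either way. A call with a gripper value outside its range is refused whole. The fingers move at their own pace and stop on an object; the grip force is fixed at half the most. Time passes only in rows, so rows that do not move let the fingers close, or fill a call up. It gives the time, the measured TCP pose, the force, the opening and the grip force at its end, in the units of the state.
- env.state(): the state, without advancing time (a new reading comes with each control period).
- eyes.read_camera(name): name is "scene" or "top" or "wrist"; returns a dict with "pixels" (480x640x3 uint8, red, green, blue), "fx", "fy", "cx", "cy" (pixels), "distortion" ([k1, k2, p1, p2, k3] as OpenCV has them; the pictures are not rectified), "extrinsics" (4x4, takes a point from world to camera coordinates). Camera axes: x right, y down, z forward; pixel columns grow to the right and rows downward; lengths in mm; the calibration is good to about 2 mm. A picture is of the moment at which its call begins. There is no depth.
- env.job_done(): hands the job in; it is judged then, once.
Trained networks look in a picture, given as the dict that the camera call returned (one of the last four; its "shot" number tells which), for a name from the list of things; names that differ only in an ending like _2 or _b are one class to them, and where a whole thing is asked for, a point or a joint stands for the part that bears it (a point fixed in the world has none). Each returns a list of dicts, best first, with "score" (0 to 1); they miss things now and then, are a little off and sometimes report something else, mostly with a low value. They report only what shows in the picture. A call takes as long as a camera call. They do not tell look-alikes from the thing itself.
- eyes.boxes_of(name, picture): "centre" ([row, column] in pixels, amid what is visible of it).
- eyes.cut_out(name, picture): "mask" (480x640 bool, what is visible of it) and "centre" ([row, column] in pixels, amid what is visible of it).
- eyes.spot_point(name, picture): "centre" ([row, column] in pixels: a listed point, or the origin of a listed thing).
The state is a dict: "t": time; "joints": joint angles; "qvel": joint speeds; "tau": joint torques, N m; "eef_pos": TCP position; "tcp_rot": TCP orientation; "ft_force": force on the tool from outside, world axes, zero at the start; "moment": the same for the moment, N m; "opening": opening from 0.0 (shut) to 1.0 (fully open); "grip_force": force on a finger pad.
Only numpy, scipy, OpenCV 4.12 (cv2) and the standard library are available. Lean on these libraries where they do the work, as an engineer would, in place of code of your own. Each camera call takes 0.05 s, during which the arm holds its last target. There are 200 camera calls.

## Working session

There is one attempt and no reset: what is moved stays moved. The work goes in short steps, Python scripts to look and compute and a shell command to move; the robot and the scene stay as the last step left them, time stands still between calls to the robot, and variables do not carry over. Pictures are saved under pics/ and viewed, at most 10 in all, crops included, and the job is handed in when it is done.

```bash
ls; mkdir -p pics; cat > h.py <<'E'
import numpy as np, cv2
from cell import env, eyes
def K(p): return np.array([[p['fx'],0,p['cx']],[0,p['fy'],p['cy']],[0,0,1.]]), np.array(p['distortion'],float)
def ray(p,rc):
    k,d=K(p); u=cv2.undistortPoints(np.array([[[rc[1],rc[0]]]],float),k,d)[0,0]
    E=np.array(p['extrinsics']); R,t=E[:3,:3],E[:3,3]
    return -R.T@t, R.T@np.array([u[0],u[1],1.])
def atz(p,rc,z):
    o,v=ray(p,rc); return o+v*(z-o[2])/v[2]
def tri(obs):
    A=np.zeros((3,3));b=np.zeros(3)
    for p,rc in obs:
        o,v=ray(p,rc); v/=np.linalg.norm(v); M=np.eye(3)-np.outer(v,v); A+=M;b+=M@o
    return np.linalg.solve(A,b)
def proj(p,X):
    k,d=K(p);E=np.array(p['extrinsics'])
    uv=cv2.projectPoints(np.array(X,float).reshape(-1,3),cv2.Rodrigues(E[:3,:3])[0],E[:3,3],k,d)[0].reshape(-1,2)
    return uv[:,::-1]
def save(p,n): cv2.imwrite('pics/'+n,p['pixels'][:,:,::-1])
E
python3 - <<'E'
from h import *
np.set_printoptions(precision=1,suppress=True)
P={n:eyes.read_camera(n) for n in('scene','top')}
for n,p in P.items():
    save(p,n+'0.png')
    for nm in ['mould','upper','rack','locking_pin','tee_pin','cap_pin','lower_hole','upper_hole','hinge_axis','ingot_a']:
        print(n,nm,[(round(d['score'],2),np.round(d['centre'])) for d in eyes.spot_point(nm,p)][:4])
E
```

```text
pics
scene mould [(0.95, array([225., 244.])), (0.81, array([301., 242.])), (0.76, array([225., 442.]))]
scene upper [(0.91, array([302., 219.])), (0.81, array([223., 442.])), (0.63, array([222., 234.]))]
scene rack [(0.79, array([320., 367.])), (0.75, array([306., 221.])), (0.5, array([266., 259.]))]
scene locking_pin [(0.32, array([271., 316.]))]
scene tee_pin []
scene cap_pin [(0.78, array([312., 392.]))]
scene lower_hole [(0.88, array([195., 449.])), (0.65, array([266., 261.])), (0.58, array([191., 252.]))]
scene upper_hole [(0.77, array([238., 224.])), (0.73, array([186., 446.])), (0.7, array([185., 255.]))]
scene hinge_axis [(0.97, array([222., 231.])), (0.92, array([305., 219.])), (0.79, array([224., 436.]))]
scene ingot_a [(0.84, array([246., 155.])), (0.69, array([328., 302.]))]
top mould [(0.95, array([313., 228.])), (0.84, array([280., 399.])), (0.67, array([188., 365.]))]
top upper [(0.98, array([166., 377.])), (0.73, array([296., 230.])), (0.64, array([256., 402.]))]
top rack [(0.56, array([191., 278.]))]
top locking_pin [(0.59, array([189., 275.]))]
top tee_pin [(0.59, array([184., 296.])), (0.2, array([209., 360.]))]
top cap_pin [(0.7, array([193., 257.]))]
top lower_hole [(0.86, array([344., 220.])), (0.69, array([213., 360.])), (0.62, array([192., 272.]))]
top upper_hole [(0.98, array([167., 382.])), (0.7, array([348., 221.]))]
top hinge_axis [(0.69, array([254., 400.])), (0.65, array([297., 227.])), (0.61, array([164., 372.]))]
top ingot_a [(0.75, array([176., 319.])), (0.61, array([237., 460.])), (0.39, array([200., 259.]))]
```

View pics/scene0.png

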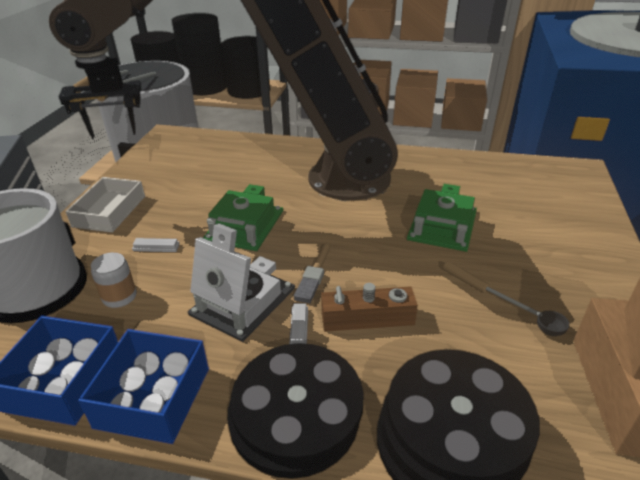

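View pics/top0.png

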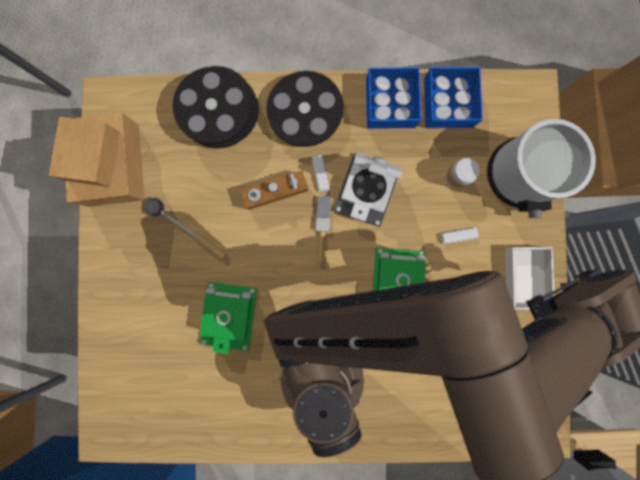

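Scene view: the silver, open mould is at (290,240), with green look-alikes at (215,245) and (215,445). The rack is at (308,368) with pins at (295,340), (292,369) and (294,398). In the top view the silver mould is at (188,368) and the rack at (190,275). I'll take one close crop of the pins and mould.

```bash
python3 - <<'E'
from h import *
a=cv2.imread('pics/scene0.png');b=cv2.imread('pics/top0.png')
c=cv2.resize(a[215:345,180:425],None,fx=3.2,fy=3.2,interpolation=cv2.INTER_CUBIC)[:,:784]
d=cv2.resize(b[140:240,235:415],None,fx=4.3,fy=4.3,interpolation=cv2.INTER_CUBIC)
cv2.imwrite('pics/c1.png',c);cv2.imwrite('pics/c2.png',d);print(c.shape,d.shape)
E
```

```text
(416, 784, 3) (430, 774, 3)
```

View pics/c1.png

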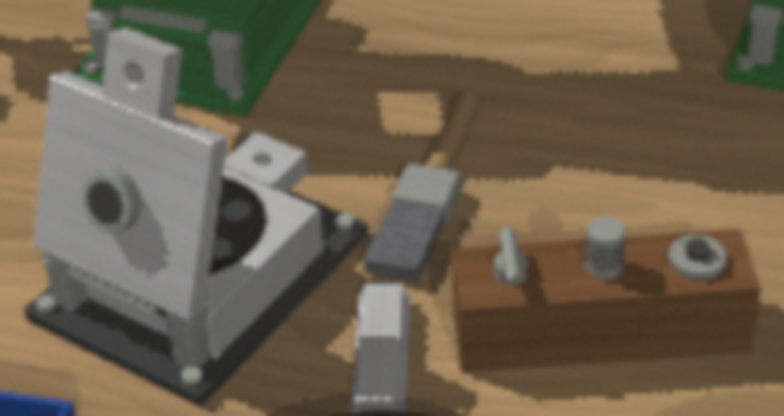

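View pics/c2.png

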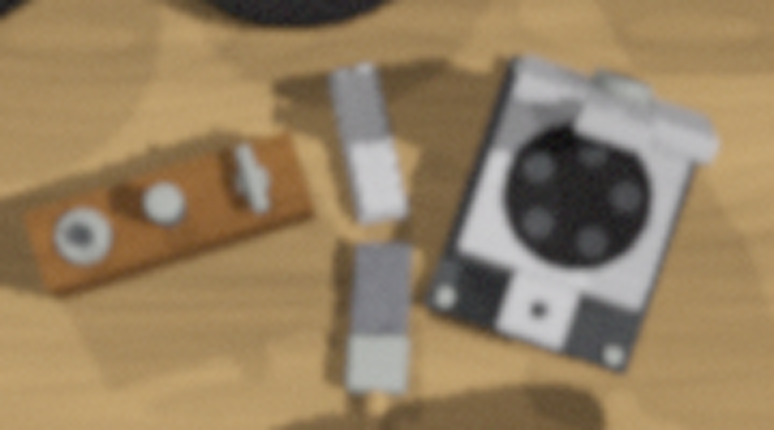

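The three pins in the rack could be confused: the tee at scene (294,340), the tall round head at (292,369) and the flat cap at (294,398). The middle one is the locking pin. The mould to use is the silver one; its lower hole is at top (212,360) and scene (264,262), and its upper hole at scene (238,222).

```bash
cat > fit.py <<'E'
from h import *
from scipy.optimize import least_squares
def mp(m,X):
    c,s=np.cos(m[2]),np.sin(m[2]); return np.array([m[0]+c*X[0]-s*X[1],m[1]+s*X[0]+c*X[1],X[2]])
def up(m,U,tilt):
    c,s=np.cos(tilt),np.sin(tilt) # front (-x) goes up
    return mp(m,[66+U[0]*c+U[2]*s, U[1], 52-U[0]*s+U[2]*c])
E
python3 - <<'E'
from fit import *
np.set_printoptions(precision=1,suppress=True)
S=eyes.read_camera('scene');T=eyes.read_camera('top')
s=lambda r,c:(215.5-.5+r/3.2,180+c/3.2)
t=lambda r,c:(140+r/4.3,235+c/4.3)
print('lh tri',tri([(S,s(157,262)),(T,t(310,538))]), 'T z52',atz(T,t(310,538),52),'S',atz(S,s(157,262),52))
print('pin top z92: T',atz(T,t(203,163),92),'S',atz(S,s(228,605),92))
print('cap z71 T',atz(T,t(235,82),71),'tee z?',atz(T,t(178,252),85))
obs=[(S,s(157,262),'m',(-82,0,52)),(T,t(310,538),'m',(-82,0,52)),
 (T,t(372,627),'m',None),(S,s(72,134),'u',(-148,0,16)),(S,s(198,108),'u',(-66,0,28)),
 (T,t(300,428),'m',(-95,75,12)),(T,t(374,627),'m',(-95,-75,12)),(T,t(58,513),'m',(95,75,12)),
 (S,s(402,200),'m',(95,75,6)),(S,s(315,28),'m',(95,-75,12)),
 (S,s(74,55),'u',(-126,-65,16)),(S,s(140,222),'u',(-126,65,16))]
obs=[o for o in obs if o[3]]
def f(v):
    r=[]
    for p,rc,k,X in obs:
        W=mp(v,X) if k=='m' else up(v,X,v[3]); r.append(proj(p,W)[0]-np.array(rc))
    return np.ravel(r)
best=least_squares(f,[650,-130,-.3,1.1],x_scale=[100,100,.3,.3],loss='soft_l1')
print(best.x.round(3)); print(f(best.x).reshape(-1,2))
v=best.x
for tl in(v[3],.07,0):print('uh',up(v,(-148,0,16),tl))
print('lower hole',mp(v,(-82,0,52)))
for p,n in((S,'S'),(T,'T')):print(n,'cam at',ray(p,(240,320))[0])
print(env.state()['ft_force'],env.state()['tcp_rot'],env.state()['t'],env.pinch_z)
E
```

```text
lh tri [ 497.4 -116.4   49.6] T z52 [ 497.3 -116.7   52. ] S [ 500.  -114.7   52. ]
pin top z92: T [567.1 132.7  92. ] S [570.4 134.6  92. ]
cap z71 T [549.8 189.5  71. ] tee z? [584.1  74.3  85. ]
[ 573.8 -141.7   -0.3    1.2]
[[-1.1  0.2]
 [ 0.4 -0.4]
 [-0.4  0.9]
 [ 0.4  0.4]
 [ 0.6 -1.2]
 [-1.3  0.2]
 [-2.5 -1.8]
 [ 0.7  0.1]
 [-0.8 -3. ]
 [-0.4 -1.2]
 [-0.7 -1.1]]
uh [ 599.7 -150.4  195.8]
uh [ 497.5 -116.    78.3]
uh [ 496.1 -115.5   68. ]
lower hole [ 496.1 -115.5   52. ]
S cam at [1337.6  208.   789.2]
T cam at [ 365.3    4.1 1312.3]
[-0.  -0.3 -0.1] [3.1 0.  0.4] 1.2 -18.8
```

```bash
cat >> fit.py <<'E'
from scipy.spatial.transform import Rotation as Ro
def delta(X,yaw=None,st=None):
    st=st or env.state(); R=Ro.from_euler('xyz',st['tcp_rot'])
    y=Ro.from_euler('xyz',st['tcp_rot']).as_matrix()
    cy=np.arctan2(y[1,0],y[0,0]); yw=cy if yaw is None else yaw
    Rt=Ro.from_euler('xyz',[np.pi,0,yw]).as_matrix()
    d=Rt.T@(np.array(X)-st['eef_pos'])/60
    return 'turn %.2f shift60 %s'%(-np.degrees(yw-cy)/5,d.round(3)) # tool z is down: + turn = -yaw
E
python3 - <<'E'
from fit import *
np.set_printoptions(precision=1,suppress=True)
v=[573.8,-141.7,-.3,1.2]
st=env.state();print(st['tcp_rot'],st['joints'],st['eef_pos'],st['ft_force'],st['opening'])
v=np.array([573.8,-141.7,np.arctan2(-115.5+141.7,-(496.1-573.8))*-1,1.2]);print('yaw',v[2])
yaw=v[2]+np.pi/2
dz=[]
prev=None
Rt=Ro.from_euler('xyz',[np.pi,0,yaw]).as_matrix()
print(delta(up(v,(-130,0,16),1.2)+[0,0,80]+12*np.array([np.cos(v[2]),np.sin(v[2]),0])+25*np.array([np.cos(v[2]),np.sin(v[2]),0]),yaw))
for th in np.r_[1.35,np.arange(1.2,0.04,-.1),.07,.04]:
    C=up(v,(-130,0,16),th)+12*np.array([np.cos(v[2]),np.sin(v[2]),0])
    print(round(th,2),C,None if prev is None else (Rt.T@(C-prev)/60).round(2)); prev=C
E
```

```text
[3.1 0.  0.4] [-1.2  0.5  1.6  0.   1.1 -0.1] [ 263.3 -566.8  214.6] [-0.  -0.3 -0.1] 0.9997909655369952
yaw -0.32522142360573286
turn -9.29 shift60 [ 8.4  3.8 -0.7]
1.35 [ 635.5 -162.5  182.3] None
1.2 [ 617.2 -156.3  179. ] [-0.  -0.3  0.1]
1.1 [ 605.3 -152.3  175.1] [ 0.  -0.2  0.1]
1.0 [ 593.9 -148.5  170. ] [-0.  -0.2  0.1]
0.9 [ 583.  -144.8  163.8] [-0.  -0.2  0.1]
0.8 [ 572.8 -141.4  156.4] [-0.  -0.2  0.1]
0.7 [ 563.3 -138.1  148. ] [ 0.  -0.2  0.1]
0.6 [ 554.6 -135.2  138.6] [-0.  -0.1  0.2]
0.5 [ 546.9 -132.6  128.4] [-0.  -0.1  0.2]
0.4 [ 540.2 -130.4  117.4] [-0.  -0.1  0.2]
0.3 [ 534.5 -128.5  105.7] [ 0.  -0.1  0.2]
0.2 [ 530.  -126.9   93.5] [ 0.  -0.1  0.2]
0.1 [ 526.7 -125.8   80.9] [ 0.  -0.1  0.2]
0.07 [ 525.9 -125.5   77.1] [-0.  -0.   0.1]
0.04 [ 525.2 -125.3   73.2] [-0.  -0.   0.1]
```

```bash
python3 -m inch '[[[0,0,-0.08],-1,1],[[0,0,-0.08],-1,1],[[0,0,-0.08],-1,1],[[0,0,-0.08],-1,1],[[0,0,-0.08],-1,1],[[0,0,-0.08],-1,1],[[0,0,-0.08],-1,1],[[0,0,-0.08],-1,1],[[0,0,-0.08],-1,1],[[0,0,0],-0.3,1]]'
python3 -m inch '[[[0.82,0.37,0],0,1],[[0.82,0.37,0],0,1],[[0.82,0.37,0],0,1],[[0.82,0.37,0],0,1],[[0.82,0.37,0],0,1],[[0.82,0.37,0],0,1],[[0.82,0.37,0],0,1],[[0.82,0.37,0],0,1],[[0.82,0.37,0],0,1],[[0.82,0.37,0],0,1]]'
cat > plan.py <<'E'
from fit import *
np.set_printoptions(precision=2,suppress=True)
v=np.array([573.8,-141.7,-.325])
E
python3 - <<'E'
from plan import *
c=np.array([np.cos(v[2]),np.sin(v[2]),0])
print(delta(up(v,(-130,0,16),1.2)+[0,0,0]+32*c))
print(env.state()['tcp_rot'])
p=eyes.read_camera('top');save(p,'t1.png')
E
```

```text
t: 2.45
eef_pos: [263.3, -567.0, 258.1]
tcp_rot: [3.141, 0.001, 1.247]
ft_force: [0.3, 0.5, -0.0]
opening: 0.023
grip_force: 0.0
t: 3.7
eef_pos: [631.6, -169.8, 257.6]
tcp_rot: [-3.142, 0.0, 1.245]
ft_force: [0.4, 0.0, -0.5]
opening: 0.011
grip_force: 0.0
turn -0.00 shift60 [0.14 0.04 1.31]
[-3.14  0.    1.25]
```

```bash
python3 -m inch '[[[0.14,0.04,0.3],0,1],[[0,0,0.4],0,1],[[0,0,0.4],0,1],[[0,0,0.21],0,1],[[0,-0.11,0],0,1],[[0,-0.11,0],0,1],[[0,-0.11,0],0,1],[[0,-0.21,0.065],0,1],[[0,-0.2,0.085],0,1],[[0,-0.19,0.1],0,1]]'
python3 - <<'E'
from plan import *
p=eyes.read_camera('scene');save(p,'s2.png')
cv2.imwrite('pics/s2c.png',cv2.resize(cv2.imread('pics/s2.png')[130:345,120:420],None,fx=2.6,fy=2.6))
E
```

```text
t: 5.0
eef_pos: [581.7, -145.9, 164.0]
tcp_rot: [3.141, 0.0, 1.246]
ft_force: [1.2, 0.5, 2.2]
opening: 0.006
grip_force: 0.6
```

View pics/s2c.png

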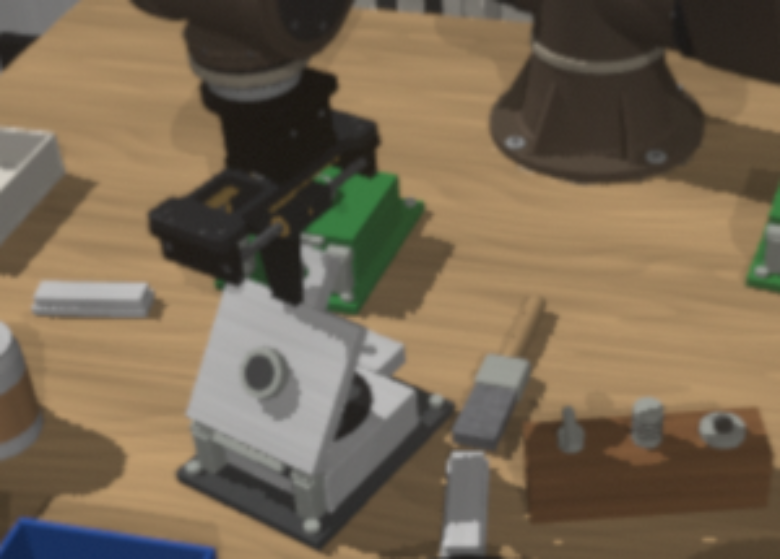

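The finger at crop (290,270) is on the outer face at the lug root, and the upper half is moving down, so I'll continue along the arc.

```bash
python3 -m inch '[[[0,-0.18,0.12],0,1],[[0,-0.167,0.14],0,1],[[0,-0.153,0.157],0,1],[[0,-0.135,0.17],0,1],[[0,-0.118,0.183],0,1],[[0,-0.1,0.195],0,1],[[0,-0.08,0.203],0,1],[[0,-0.03,0.11],0,1],[[0,-0.02,0.1],0,1],[[0,-0.01,0.06],0,1]]'

```

```text
t: 6.3
eef_pos: [526.2, -127.4, 77.7]
tcp_rot: [3.141, 0.0, 1.246]
ft_force: [-0.4, -0.2, 0.2]
opening: 0.006
grip_force: 0.0
```

```bash
python3 -m inch '[[[0,0,0.03],0,1],[[0,0,0.03],0,1],[[0,0,0.03],0,1],[[0,0,0.02],0,1],[[0,0,0],0,1],[[0,0,0],0,1],[[0,0,0],0,1],[[0,0,0],0,1],[[0,0,0],0,1],[[0,0,0],0,1]]'

```

```text
t: 7.55
eef_pos: [525.4, -127.0, 71.7]
tcp_rot: [-3.14, 0.0, 1.246]
ft_force: [-5.8, 1.4, 6.9]
opening: 0.006
grip_force: 3.9
```

```bash
python3 -m inch '[[[0,0,-0.3],0,1],[[0,0,-0.7],0,1],[[0,0,-0.8],0,1],[[0,0,-0.4],-1,0.2],[[0,0,0],-1,0.2],[[0,0,0],-1,0.2],[[0,0,0],-1,0.2],[[0,0,0],-1,0.2],[[0,0,0],-1,0.2],[[0,0,0],-1,0.2]]'
python3 - <<'E'
from plan import *
print(env.state()['ft_force'],delta([568.5,133.5,200]))
E
```

```text
t: 8.8
eef_pos: [526.3, -127.4, 203.5]
tcp_rot: [3.141, 0.001, 1.86]
ft_force: [-0.2, 0.1, -0.2]
opening: 0.399
grip_force: 0.0
[-0.18  0.13 -0.21] turn -0.00 shift60 [3.97 1.91 0.06]
```

```bash
python3 -m inch '[[[0.66,0.32,0],0,0.2],[[0.66,0.32,0],0,0.2],[[0.66,0.32,0],0,0.2],[[0.66,0.32,0],0,0.2],[[0.66,0.32,0],0,0.2],[[0.67,0.31,0],0,0.2],[[0,0,0],0,0.2],[[0,0,0],0,0.2],[[0,0,0],0,0.2],[[0,0,0],0,0.2]]'
python3 - <<'E'
from plan import *
w=eyes.read_camera('wrist');save(w,'w3.png')
for nm in ['locking_pin','tee_pin','cap_pin','rack']:
    print(nm,[(round(d['score'],2),np.round(d['centre']),atz(w,d['centre'],{'locking_pin':75,'tee_pin':75,'cap_pin':65,'rack':40}[nm])) for d in eyes.boxes_of(nm,w)][:3])
print(ray(w,(240,320)))
S=eyes.read_camera('scene');save(S,'s3.png'); T=eyes.read_camera('top'); save(T,'t3.png')
for p in(S,T):
  for nm in('upper_hole','lower_hole'):
    print(nm,[(round(d['score'],2),np.round(d['centre'],1)) for d in eyes.spot_point(nm,p)],proj(p,up(v,(-148,0,16),.07)))
E
```

```text
t: 10.05
eef_pos: [568.9, 132.7, 203.4]
tcp_rot: [3.141, 0.0, 1.856]
ft_force: [0.6, -0.7, -0.1]
opening: 0.396
grip_force: 0.0
locking_pin [(0.86, array([242., 322.]), array([569.23, 128.86,  75.  ]))]
tee_pin [(0.74, array([306., 324.]), array([586.76,  75.8 ,  75.  ])), (0.69, array([405., 278.]), array([574.55, -29.16,  75.  ]))]
cap_pin [(0.9, array([158., 321.]), array([550.3 , 191.08,  65.  ]))]
rack [(0.68, array([222., 319.]), array([564.52, 137.13,  40.  ])), (0.55, array([299., 111.]), array([397.91,  12.01,  40.  ]))]
(array([547.94, 200.51, 374.37]), array([ 0.06, -0.23, -0.97]))
upper_hole [(0.81, array([186.2, 447.4])), (0.61, array([187.2, 255.4])), (0.42, array([301.4, 217. ]))] [[254.14 260.69]]
lower_hole [(0.96, array([195.5, 452.4])), (0.82, array([264.6, 264.1])), (0.74, array([192.2, 253.2]))] [[254.14 260.69]]
upper_hole [(0.79, array([210.1, 363.5])), (0.61, array([311.4, 405. ]))] [[211.06 360.72]]
lower_hole [(0.87, array([307.5, 398.4])), (0.78, array([211.6, 359.4]))] [[211.06 360.72]]
```

View pics/w3.png

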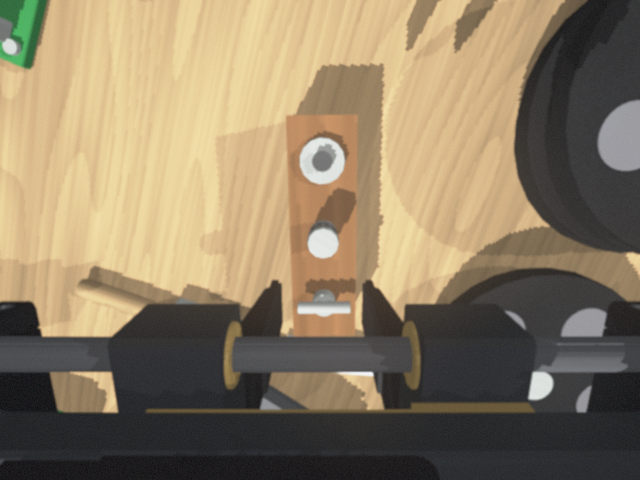

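The wrist view shows the cap at (160,322), the tall round head at (242,323) and the tee at (306,324). All three are in line with the fingers' midline at about column 322. I'll check the mould and refine the pin position.

```bash
python3 - <<'E'
from plan import *
a=cv2.imread('pics/s3.png')[205:345,170:330];b=cv2.imread('pics/t3.png')[150:240,320:420]
a=cv2.resize(a,(640,560),interpolation=cv2.INTER_CUBIC)[:, :420]
b=cv2.resize(b,(380,342),interpolation=cv2.INTER_CUBIC)
o=np.zeros((560,800,3),np.uint8);o[:,:420]=a;o[:342,420:]=b
cv2.imwrite('pics/m3.png',o)
w=eyes.read_camera('wrist');T=eyes.read_camera('top');S=eyes.read_camera('scene')
print('pin',atz(w,(242,323),92),'cap',atz(w,(160,322),71))
g=cv2.cvtColor(w['pixels'],cv2.COLOR_RGB2GRAY)[215:270,295:350]
c=cv2.HoughCircles(cv2.resize(g,None,fx=4,fy=4,interpolation=cv2.INTER_CUBIC),cv2.HOUGH_GRADIENT,1,50,param1=80,param2=20,minRadius=40,maxRadius=85)
print(c/4+[[[295,215,0]]] if c is not None else None)
E
```

```text
pin [568.85 133.87  92.  ] cap [551.15 191.19  71.  ]
[[[322.88 244.38  15.25]]]
```

View pics/m3.png

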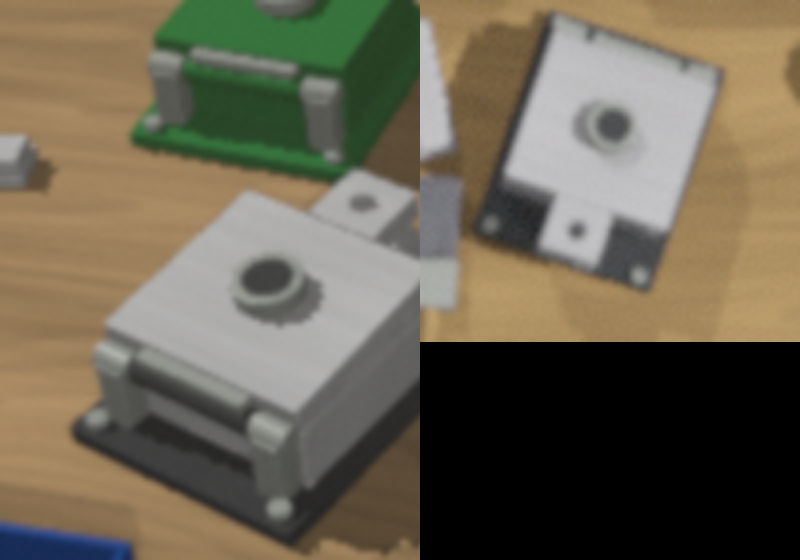

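The upper half lies down on its springs, with the upper hole at scene (256,260.5) and top (211,361), within 2 px of the model. Next I descend onto the pin.

```bash
python3 -m inch '[[[0.01,0,0.2],0,-0.1],[[0,0,0.4],0,-0.1],[[0,0,0.45],0,-0.1],[[0,0,0.45],0,-0.1],[[0,0,0.4],0,-0.1],[[0,0,0.25],0,-0.1],[[0,0,0.14],0,-0.1],[[0,0,0.05],0,-0.1],[[0,0,0],0,-0.1],[[0,0,0],0,-0.1]]'
python3 -m inch '[[[0,0,0],0,1],[[0,0,0],0,1],[[0,0,0],0,1],[[0,0,0],0,1],[[0,0,0],0,1],[[0,0,0],0,1],[[0,0,0],0,1],[[0,0,0],0,1],[[0,0,0],0,1],[[0,0,0],0,1]]'
```

```text
t: 12.0
eef_pos: [568.9, 134.2, 63.5]
tcp_rot: [3.141, 0.0, 1.857]
ft_force: [-0.4, -0.5, -0.1]
opening: 0.552
grip_force: 0.0
t: 13.25
eef_pos: [568.7, 134.1, 63.0]
tcp_rot: [3.141, 0.0, 1.857]
ft_force: [-0.3, 0.8, 2.5]
opening: 0.246
grip_force: 30.0
```

```bash
python3 -m inch '[[[0,0,-0.2],0,1],[[0,0,-0.5],0,1],[[0,0,-0.6],0,1],[[0,0,-0.6],0,1],[[0,0,-0.3],0,1],[[0,0,0],-1,1],[[0,0,0],-1,1],[[0,0,0],-1,1],[[0,0,0],-1,1],[[0,0,0],-1,1]]'
python3 -m inch '[[[0,0,0],-1,1],[[0,0,0],-1,1],[[0,0,0],-1,1],[[0,0,0],-1,1],[[0,0,0],-1,1],[[0,0,0],-1,1],[[0,0,0],0,1],[[0,0,0],0,1],[[0,0,0],0,1],[[0,0,0],0,1]]'
python3 - <<'E'
from plan import *
print(env.state()['ft_force'],env.state()['tcp_rot'],delta(up(v,(-148,0,16),.07)*[1,1,0]+[0,0,190]))
w=eyes.read_camera('wrist');save(w,'w4.png')
E
```

```text
t: 14.5
eef_pos: [568.3, 134.1, 195.5]
tcp_rot: [-3.141, 0.0, 2.297]
ft_force: [0.7, 1.1, -1.2]
opening: 0.246
grip_force: 30.0
t: 15.75
eef_pos: [568.6, 134.1, 194.9]
tcp_rot: [-3.141, 0.0, 2.817]
ft_force: [0.8, -0.1, 0.1]
opening: 0.245
grip_force: 30.0
[ 0.81 -0.07  0.14] [-3.14  0.    2.82] turn -0.00 shift60 [-0.21 -4.33  0.08]
```

```bash
python3 -m inch '[[[-0.02,-0.45,0],0,1],[[-0.02,-0.5,0],0,1],[[-0.02,-0.5,0],0,1],[[-0.03,-0.5,0],0,1],[[-0.03,-0.5,0],0,1],[[-0.03,-0.5,0],0,1],[[-0.03,-0.5,0],0,1],[[-0.03,-0.5,0],0,1],[[0,-0.38,0],0,1],[[0,0,0],0,1]]'
python3 - <<'E'
from plan import *
w=eyes.read_camera('wrist');save(w,'w5.png')
st=env.state();print(st['eef_pos'],st['tcp_rot'])
print('pred uh',proj(w,up(v,(-148,0,16),.07)),'TCP',proj(w,st['eef_pos']),'tip',proj(w,np.array(st['eef_pos'])-[0,0,55]))
for nm in ('upper_hole','locking_pin'):
  print(nm,[(round(d['score'],2),np.round(d['centre'],1)) for d in eyes.spot_point(nm,w)])
for n in('scene','top'):
  p=eyes.read_camera(n);save(p,n+'5.png')
  for nm in ('upper_hole','locking_pin'):
    print(n,nm,[(round(d['score'],2),np.round(d['centre'],1)) for d in eyes.spot_point(nm,p)],proj(p,np.array(st['eef_pos'])-[0,0,55]))
E
```

```text
t: 17.05
eef_pos: [497.5, -117.1, 195.0]
tcp_rot: [-3.141, 0.0, 2.815]
ft_force: [0.2, -0.2, -1.0]
opening: 0.249
grip_force: 30.0
[ 497.68 -116.39  195.  ] [3.14 0.   2.82]
pred uh [[242.   325.42]] TCP [[301.66 326.83]] tip [[266.7  325.75]]
upper_hole [(0.57, array([247.8, 321.9]))]
locking_pin [(0.63, array([268.7, 320.9]))]
scene upper_hole [(0.91, array([256.7, 261.8])), (0.85, array([186.7, 251.2])), (0.65, array([188.8, 446.6]))] [[231.69 258.05]]
scene locking_pin [(0.46, array([232.1, 256.8]))] [[231.69 258.05]]
top upper_hole [(0.73, array([308.1, 402.3])), (0.71, array([186. , 295.4])), (0.18, array([163.7, 376.4]))] [[208.53 363.04]]
top locking_pin [] [[208.53 363.04]]
```

View pics/w5.png

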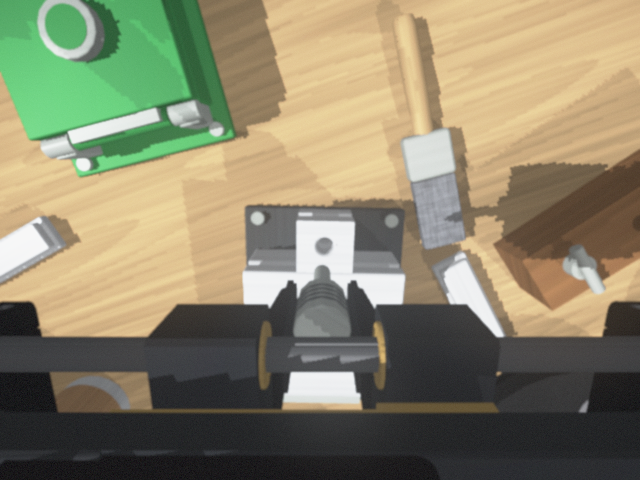

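The wrist view shows the hole at about (245,324) and the pin tip at about (267,322), both on the lug's midline. I'll zoom in for the fine offset.

```bash
python3 - <<'E'
from plan import *
i=cv2.imread('pics/w5.png')[205:305,270:380]
o=cv2.resize(i,None,fx=6,fy=6,interpolation=cv2.INTER_CUBIC)
cv2.imwrite('pics/w5c.png',o)
E
```

```text
(no output)
```

View pics/w5c.png

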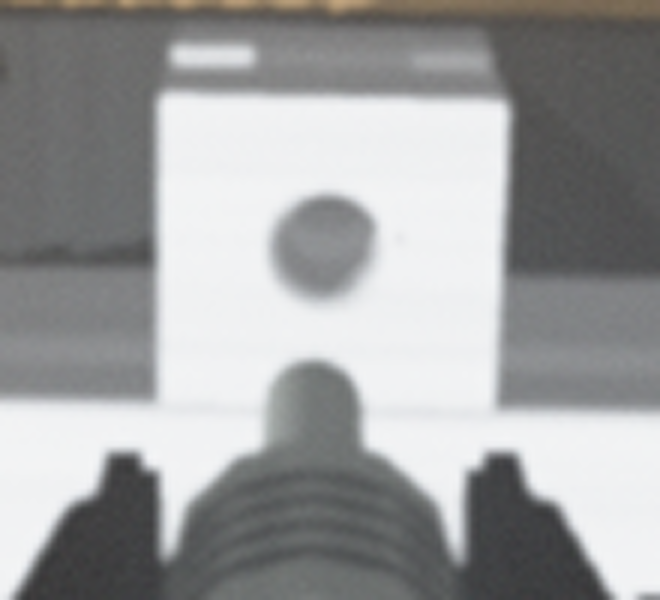

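```bash
python3 - <<'E'
from plan import *
w=eyes.read_camera('wrist');st=env.state()
R=Ro.from_euler('xyz',[np.pi,0,2.816]).as_matrix()
h=atz(w,(245.6,323.4),78.3); te=atz(w,(264.3,321.8),140)
print('hole',h,'model',up(v,(-148,0,16),.07),'tip far edge',te,'tcp',st['eef_pos'],st['t'])
print('hole-tcp tool mm',R.T@(h-st['eef_pos']),'tipedge-tcp',R.T@(te-st['eef_pos']))
# second camera: hole via S and T earlier marks
S=eyes.read_camera('scene');T=eyes.read_camera('top')
print(atz(S,(255.6,260.4),78.3),atz(T,(210.7,361.2),78.3))
E
```

```text
hole [ 500.08 -116.95   78.3 ] model [ 497.5  -115.99   78.31] tip far edge [ 495.79 -116.79  140.  ] tcp [ 497.8  -115.8   194.93] 17.55
hole-tcp tool mm [ -2.53  -0.36 116.63] tipedge-tcp [ 1.59 -1.57 54.93]
[ 502.56 -115.08   78.3 ] [ 498.51 -117.38   78.3 ]
```

```bash
python3 -m inch '[[[0,0.017,0.1],0,1],[[0,0,0.2],0,1],[[0,0,0.25],0,1],[[0,0,0.2],0,1],[[0,0,0.1],0,1],[[0,0,0.02],0,1],[[0,0,0],0,1],[[0,0,0],0,1],[[0,0,0],0,1],[[0,0,0],0,1]]'
python3 - <<'E'
from plan import *
w=eyes.read_camera('wrist');save(w,'w6.png');S=eyes.read_camera('scene');save(S,'s6.png')
a=cv2.resize(w['pixels'][205:305,285:365,::-1],(480,600),interpolation=cv2.INTER_CUBIC)
b=cv2.resize(S['pixels'][215:290,230:270,::-1],(320,600),interpolation=cv2.INTER_CUBIC)
cv2.imwrite('pics/c6.png',np.hstack([a,b]));print(env.state()['eef_pos'])
E
```

```text
t: 18.9
eef_pos: [498.1, -115.2, 142.9]
tcp_rot: [-3.142, 0.0, 2.817]
ft_force: [0.0, -0.3, -1.6]
opening: 0.244
grip_force: 30.0
[ 498.07 -115.15  142.83]
```

View pics/c6.png

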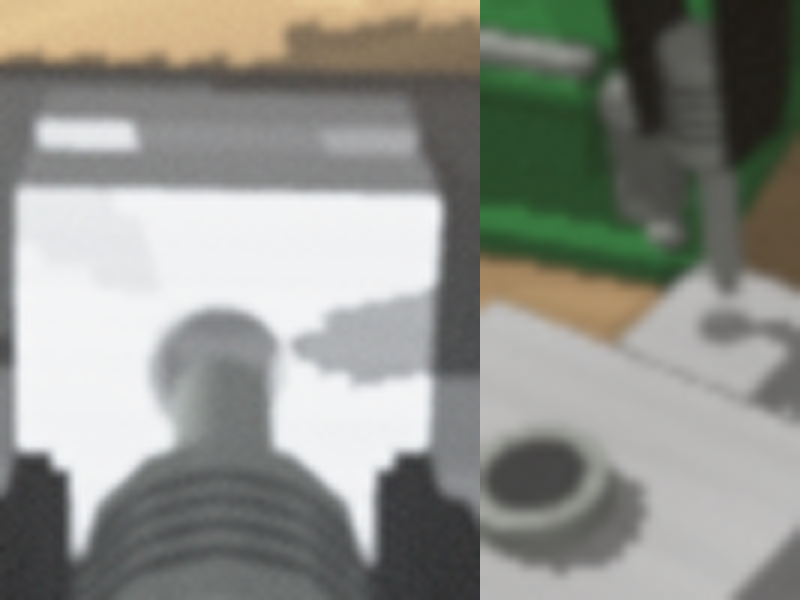

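```bash
python3 - <<'E'
from plan import *
w=eyes.read_camera('wrist');st=env.state();S=eyes.read_camera('scene')
R=Ro.from_euler('xyz',[np.pi,0,2.816]).as_matrix()
f=lambda a:(R.T@(a-st['eef_pos'])).round(2)
print('wrist hole',f(atz(w,(266.3,320.85),78.3)),'tipedge',f(atz(w,(263.3,321.6),87.9)))
s=lambda r,c:(215+r/8-.4,230+(c-480)/8-.4)
print('scene hole',f(atz(S,s(325,722),78.3)),'tip',f(atz(S,s(287,728),87.9)))
E
```

```text
wrist hole [-2.78 -2.27 64.52] tipedge [ 2.22 -1.79 54.92]
scene hole [-3.77 -0.3  64.52] tip [ 1.35 -0.98 54.92]
```

```bash
python3 -m inch '[[[-0.01,-0.005,0.04],0,1],[[0,0,0.05],0,1],[[0,0,0.05],0,1],[[0,0,0.05],0,1],[[0,0,0.05],0,1],[[0,0,0.05],0,1],[[0,0,0.05],0,1],[[0,0,0.05],0,1],[[0,0,0],0,1],[[0,0,0],0,1]]'; python3 -c "
from plan import *
st=env.state();R=Ro.from_euler('xyz',[np.pi,0,2.816]).as_matrix();print('F tool',R.T@st['ft_force'],'M',R.T@st['moment'])"
```

```text
t: 20.35
eef_pos: [498.6, -115.7, 119.4]
tcp_rot: [-3.142, 0.0, 2.817]
ft_force: [0.1, 0.4, -1.6]
opening: 0.246
grip_force: 30.0
F tool [0.07 0.36 1.56] M [-0.13 -0.11  0.02]
```

The pin is inside the upper lug without touching. I'll continue to the lower hole.

```bash
python3 -m inch '[[[0,0,0.03],0,1],[[0,0,0.03],0,1],[[0,0,0.03],0,1],[[0,0,0.03],0,1],[[0,0,0.03],0,1],[[0,0,0.03],0,1],[[0,0,0.03],0,1],[[0,0,0.03],0,1],[[0,0,0],0,1],[[0,0,0],0,1]]'; python3 -c "
from plan import *
st=env.state();R=Ro.from_euler('xyz',[np.pi,0,2.816]).as_matrix();print('F tool',R.T@st['ft_force'],'M',R.T@st['moment'])"
```

```text
t: 21.6
eef_pos: [498.5, -115.6, 105.0]
tcp_rot: [-3.142, 0.0, 2.817]
ft_force: [-0.2, 0.3, -1.3]
opening: 0.243
grip_force: 30.0
F tool [0.27 0.18 1.34] M [-0.11 -0.14 -0.01]
```

```bash
python3 -m inch '[[[0,0,0.03],0,1],[[0,0,0.03],0,1],[[0,0,0.03],0,1],[[0,0,0.03],0,1],[[0,0,0.03],0,1],[[0,0,0.03],0,1],[[0,0,0.03],0,1],[[0,0,0],0,1],[[0,0,0],0,1],[[0,0,0],0,1]]'; python3 -c "
from plan import *
st=env.state();R=Ro.from_euler('xyz',[np.pi,0,2.816]).as_matrix();print('F tool',R.T@st['ft_force'],'M',R.T@st['moment'])"
```

```text
t: 22.85
eef_pos: [498.6, -115.6, 92.4]
tcp_rot: [-3.142, 0.0, 2.817]
ft_force: [-0.1, 0.1, -0.2]
opening: 0.243
grip_force: 30.0
F tool [0.15 0.07 0.15] M [-0.1  -0.16 -0.  ]
```

The tip is 15 mm into the lower hole with no side force. Now I bear down.

```bash
python3 -m inch '[[[0,0,0.05],0,1],[[0,0,0.05],0,1],[[0,0,0.04],0,1],[[0,0,0.03],0,1],[[0,0,0.03],0,1],[[0,0,0.03],0,1],[[0,0,0.03],0,1],[[0,0,0.03],0,1],[[0,0,0],0,1],[[0,0,0],0,1]]'; python3 -c "
from plan import *
st=env.state();R=Ro.from_euler('xyz',[np.pi,0,2.816]).as_matrix();print('F tool',R.T@st['ft_force'],'M',R.T@st['moment'])"
```

```text
t: 24.1
eef_pos: [498.1, -115.4, 75.0]
tcp_rot: [-3.142, -0.001, 2.817]
ft_force: [-4.3, 1.2, 6.5]
opening: 0.244
grip_force: 30.0
F tool [ 4.47 -0.22 -6.47] M [-0.09  0.92 -0.  ]
```

```bash
python3 -m inch '[[[0,0,0.01],0,1],[[0,0,0.01],0,1],[[0,0,0.01],0,1],[[0,0,0.005],0,1],[[0,0,0],0,1],[[0,0,0],0,1],[[0,0,0],0,1],[[0,0,0],0,1],[[0,0,0],0,1],[[0,0,0],0,1]]'; python3 -c "
from plan import *
st=env.state();R=Ro.from_euler('xyz',[np.pi,0,2.816]).as_matrix();print('F tool',R.T@st['ft_force'],'M',R.T@st['moment'])"
```

```text
t: 25.35
eef_pos: [497.9, -115.4, 72.9]
tcp_rot: [-3.142, -0.001, 2.817]
ft_force: [-6.1, 2.3, 8.8]
opening: 0.25
grip_force: 30.0
F tool [ 6.53  0.22 -8.77] M [-0.15  1.09  0.03]
```

```bash
python3 -m inch '[[[0,0,0.01],0,1],[[0,0,0.01],0,1],[[0,0,0.01],0,1],[[0,0,0],0,1],[[0,0,0],0,1],[[0,0,0],0,1],[[0,0,0],0,1],[[0,0,0],0,1],[[0,0,0],0,1],[[0,0,0],0,1]]'; python3 -c "
from plan import *
st=env.state();R=Ro.from_euler('xyz',[np.pi,0,2.816]).as_matrix();print('F tool',R.T@st['ft_force'],'M',R.T@st['moment'])"
```

```text
t: 26.6
eef_pos: [497.9, -115.4, 72.1]
tcp_rot: [-3.142, -0.001, 2.817]
ft_force: [-9.8, 2.6, 22.8]
opening: 0.247
grip_force: 30.0
F tool [ 10.14  -0.66 -22.79] M [-0.16  1.77  0.07]
```

```bash
python3 -m inch '[[[0.01,0,0],0,1],[[0,0,0],0,1],[[0,0,0],0,1],[[0,0,0],0,1],[[0,0,0],0,1],[[0,0,0],0,1],[[0,0,0],0,1],[[0,0,0],0,1],[[0,0,0],0,1],[[0,0,0],0,1]]'; python3 -c "
from plan import *
st=env.state();R=Ro.from_euler('xyz',[np.pi,0,2.816]).as_matrix();print('F tool',R.T@st['ft_force'],'M',R.T@st['moment'])
S=eyes.read_camera('scene');save(S,'s9.png')
for nm in('upper','mould','locking_pin'):print(nm,[(round(d['score'],2),d['centre']) for d in eyes.boxes_of(nm,S)])
a=cv2.imread('pics/s3.png',0);b=cv2.cvtColor(S['pixels'],cv2.COLOR_RGB2GRAY)
# collar template shift vs open-on-springs picture
t=a[264:286,224:250];r=cv2.matchTemplate(b[256:296,214:262],t,cv2.TM_CCOEFF_NORMED);i=np.unravel_index(r.argmax(),r.shape);print('collar shift',i[0]-8,i[1]-10,r.max())
print([proj(S,up(v,(-66,0,28),q)) for q in(.07,0)])"
```

```text
t: 27.85
eef_pos: [497.8, -115.3, 72.2]
tcp_rot: [-3.141, 0.0, 2.817]
ft_force: [-7.5, 3.3, 21.5]
opening: 0.252
grip_force: 30.0
F tool [  8.2    0.71 -21.52] M [-0.15  1.36 -0.02]
upper [(0.86, [205.1, 445.8]), (0.72, [216.0, 234.5]), (0.59, [280.2, 240.1])]
mould [(0.92, [216.9, 443.3]), (0.61, [232.0, 226.6])]
locking_pin [(0.72, [293.7, 397.1]), (0.6, [296.3, 238.6]), (0.23, [280.9, 240.4])]
collar shift 1 1 0.9901453
[array([[273.22, 237.25]]), array([[274.29, 238.12]])]
```

The collar moved (1,1) px, and the model predicts (1.1,0.9) for fully shut. The push is steady at 21.5 N, so I'm handing in.

```bash
python3 -c "
from cell import env
print(env.job_done())"
```

```text
the job is handed in; nothing more can be done
None
```

The silver mould is closed and the tall round-headed locking pin is through both front lugs. I handed the job in with the hand still on the pin, bearing down at about 21 N; the pin height and the scene camera both indicate the halves are pressed fully shut.

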